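Tighten the battery-cover screw of the remote under the tray

TASK

Lift the white top tray by its handle off the blue one and set it down gently, squarely on the cork mat, with everything still in it; then take the red screwdriver from its stand and turn the proud brass screw on the back of the grey remote clockwise until it is fully home, keeping the bit pressed into the slot as the screw sinks. Finally stand the screwdriver back upright in the middle hole of its stand and let it go without dropping it; touch the screw only with the screwdriver and leave all the other things where they are.

Things in the scene. Friction and masses are not known exactly. Their poses are not given: they have to be found in the camera images.
- ttray: white ceramic tray, loose, 0.4 kg (+ 0.2 kg on it), 220 (x) x 140 (y) x 18 mm, walls and floor 6 mm; origin under its centre, z up. Handle: an arch along x over the centre, a bar 112 mm long, 12 mm wide (y), 16 mm high, its middle 75 mm above the origin, on posts 12 mm square at x = -50 and 50 mm, open below. At the start it rests flat, unlatched, on the blue tray's rim, square to it
- ltray: blue ceramic lower tray, fixed, 220 mm (x) x 140 mm (y) x 50 mm high, walls and floor 6 mm; origin at the centre of its underside on the sideboard. Holds the grey remote and the fob, hidden under the top tray at the start
- mat: cork mat, fixed, flat and empty, 240 mm (x) x 160 mm (y) x 3 mm; origin at the centre of its underside on the sideboard. It lies on the other side of the stand from the blue tray; either may be on the left
- remote: grey satellite remote lying face down in the blue tray, wedged fast so that it does not move, 175 mm (x) x 50 mm (y) x 26 mm; origin at the centre of its underside, 6 mm above the sideboard. The battery-cover screw sits upright in a round well 24 mm across and 18 mm deep at x = +52 mm, y = 0
- screw (a joint): turn of the screw, rad: grows clockwise seen from above, from 0 to 0.6 at the start to the hard stop at 2.2, fully home. It sinks 1.8 mm per rad: its head's top is 36 mm above the sideboard (4 mm proud of the remote's back) at 0 and flush, 32 mm, at 2.2. It turns against about 0.07 N m of friction and does not turn by being pushed
- screw_slot (a point): centre of the top face of the brass screw head (about 21 mm across), turning and sinking with it; its x axis runs along the slot, z up. The slot is 16 mm long (x), 5 mm wide (y) and 4.5 mm deep, closed at both ends, with a 1.5 mm chamfer all round its mouth
- stand: terracotta block, fixed, 112 (x) x 52 (y) x 75 mm high, with three upright holes 68 mm deep in a row along x: the middle one, 16 mm across, for the screwdriver; those at x = 36 and -36 mm, 12 mm across, each with a pen; origin under its centre, on the sideboard
- stand_mouth (a point): centre of the mouth of the stand's middle hole, 75 mm above the sideboard
- driver: flat screwdriver, loose, 85 g, standing bit down in the stand's middle hole, within 0.4 rad of square to the stand; origin at the blade's tip, z up the shaft. Blade 10 mm wide (x), 2 mm thick (y); shaft 8 mm round; from 62 to 134 mm above the tip a red handle 22 mm square, sides facing x and y, yellow stripes on the x sides. Its underside rests on the stand: tip 13 mm above the sideboard
- pen_blue: loose pen, diameter 10 mm, 136 mm long, upright in the stand at x = +36 mm, its top 143 mm above the sideboard; origin at its foot
- pen_green: loose pen, diameter 10 mm, 136 mm long, upright in the stand at x = -36 mm, its top 143 mm above the sideboard; origin at its foot
- black_remote: black remote, 150 x 38 x 17 mm, loose in the top tray on the +y side of the handle; origin at the centre of its underside
- pill_case: white pill case, 62 x 36 x 18 mm, loose in the top tray on the -y side; origin at the centre of its underside
- ornament: chrome lighter-shaped ornament, 56 x 36 x 13 mm, loose in the top tray on the -y side; origin at the centre of its underside
- fob: yellow plastic keyring fob, 42 x 26 x 9 mm, loose in the blue tray beside the grey remote (+y side); origin at the centre of its underside
- dish: small blue bowl, loose, 80 mm across and 30 mm high, on the robot's side of the stand; origin under its centre
- mug: white mug, loose, 76 mm across and 88 mm high, far behind the stand; origin under its centre
- candle: amber candle jar, loose, 68 mm across and 75 mm high, to the robot's right; origin under its centre
- glasses_case: brown glasses case, loose, 160 x 60 x 42 mm, to the robot's left; origin under its centre

How it is judged:
By the outcome, as a careful person would: the job done as asked, in the order asked, and still so for the second after the job is handed in, with the robot touching nothing.
It also fails if it takes over 72 s, if anything falls off the work surface, if the arm or the gripper's body presses on something with over 40 N, if the wrist force passes 120 N, or if a joint passes its speed limit or range.

ROBOT

A 6-joint arm with a two-finger parallel gripper is mounted at the origin on the work surface. World frame = base frame: x ahead of the robot, y to its left, z up, the work surface at z = 0. Lengths are in mm, angles in rad, forces in N, time in s.
With the tool pointing down it reaches from about 300 to 775 mm from the base axis. Payload 14.6 kg.
Tool frame: the origin (TCP) lies midway between the tips of the shut fingers; the grasp point (between the pads) lies behind it (manip.grip_depth is the z of the grasp point in the tool frame, in mm); z points along the fingers, y is the line along which they close (so a half turn about z gives the same grasp; the last joint's range is limited). The gripper opens to 94 mm and grips with 3 to 60 N. Pads are 16 mm wide; open, the fingers measure 119 mm over their backs; the gripper's body (75 mm by 177 mm) begins 78 mm behind the grasp point.
Start: joints at [1.251, 0.3, 1.521, -0, 1.321, -0.067], TCP at [137.562, 532.509, 205.446] pointing down, gripper open.
Joint ranges: [-3.03, 3.03], [-0.79, 2.21], [0.23, 2.52], [-1.04, 4.18], [0, 3.07], [-2.55, 2.55]. Speed limits (rad/s): [2.22, 2.22, 2.57, 3.14, 3.14, 3.14].

INTERFACE

Orientations are given as [roll, pitch, yaw] about the fixed x, y, z axes, in that order (R = Rz(yaw) Ry(pitch) Rx(roll)).
In Python, from cell import manip, vision gives the robot as it stands (manip), with the cameras (vision).
- The arm moves only by the shell command python3 nudge.py 'ROWS' [OPENING] [FORCE]. ROWS is a JSON list of rows, 1 to 5 of them, each of 6 numbers: dx, dy, dz in mm, then a rotation vector rx, ry, rz in rad; each row is the pose to reach, as a shift and turn from the pose commanded when the command began, along the tool's axes at that moment; what a row does not reach only later rows make up. A row lasts 1/10 s, in which the tool goes at most 50 mm and 0.15 rad, less where a joint would pass 70% of its speed; a pose out of reach is approached as far as the arm can. OPENING is the finger opening in mm, set as the command begins (- or left out keeps the last). The fingers move at their own pace and stop on an object; FORCE is the grip in N (left out, the last holds). Time passes only in rows, so rows that do not move let the fingers close. It prints the time, the measured TCP pose, the force, the opening and the grip force at its end.
- manip.read_state(): the state, without advancing time (a new reading comes with each control period).
- vision.camera(name): name is "scene" or "top" or "wrist"; returns (picture, depth): 384x512x3 uint8, red, green, blue; 384x512 float32, mm along the optical axis (not along the pixel's ray), 0 where there is no reading.
- vision.camera_info(name): a dict with "K" (3x3 intrinsics, pixels), "rvec" (rotation vector, rad) and "tvec" (3), from world to camera coordinates, as OpenCV has them; the wrist camera has in their place "mount" (4x4, takes a point from camera to tool coordinates, whose origin is the TCP and whose axes are the flange's). Camera axes: x right, y down, z forward; pixel columns grow to the right and rows downward; lengths in mm; the calibration is good to about 2 mm. The wrist camera is an equidistant fisheye: a pixel r from the principal point sees the ray r / f radians off the axis. A picture is of the moment at which its call begins: read the wrist's pose just before it. camera_info takes no time and is no camera call.
- manip.sign_off(): hands the job in; it is judged then, once.
The state is a dict: "clock": time; "joints": joint angles; "qd": joint speeds; "effort": joint torques, N m; "eef_pos": TCP position; "eef_rot": TCP orientation; "wrist_force": force on the tool from outside, world axes, zero at the start; "moment": the same for the moment, N m; "finger_gap": finger opening in mm; "finger_force": force on a finger pad.
Only numpy, scipy, OpenCV 4.12 (cv2) and the standard library are available. Lean on these libraries where they do the work, as an engineer would, in place of code of your own. Each camera call takes 0.05 s, during which the arm holds its last target. There are 200 camera calls.

## Working session

There is one attempt and no reset: what is moved stays moved. The work goes in short steps, Python scripts to look and compute and a shell command to move; the robot and the scene stay as the last step left them, time stands still between calls to the robot, and variables do not carry over. Pictures are saved under pics/ and viewed, at most 10 in all, crops included, and the job is handed in when it is done.

```bash
ls; mkdir -p pics
cat > h.py <<'E'
import numpy as np, cv2
from cell import manip, vision
from scipy.spatial.transform import Rotation as R
def ext(n):
    i=vision.camera_info(n); return np.array(i["K"]),R.from_rotvec(i["rvec"]).as_matrix(),np.array(i["tvec"])
def cloud(n,d):
    K,r,t=ext(n); v,u=np.mgrid[:384,:512]
    c=np.stack([(u-K[0,2])/K[0,0]*d,(v-K[1,2])/K[1,1]*d,d],-1)
    return (c-t)@r
E
python3 - <<'E'
from h import *
print(manip.grip_depth, manip.read_state())
for n in("top","scene"):
    p,d=vision.camera(n); np.savez(f"pics/{n}0.npz",p=p,d=d)
    print(n,vision.camera_info(n))
    cv2.imwrite(f"pics/{n}0.png",cv2.resize(p[:,:,::-1],(800,600)))
E
```

```text
cell.py
nudge.py
pics
-18.8 {'clock': 0.0, 'joints': array([ 1.25137392e+00,  3.00477843e-01,  1.52157083e+00,  3.43779149e-07,
        1.32071636e+00, -6.66052140e-02]), 'qd': array([ 3.37709219e-04,  2.36859512e-05, -7.45635562e-04,  8.56968241e-04,
        7.16427775e-04,  2.64255799e-04]), 'effort': array([-7.88272810e-04, -5.31800008e+01, -3.52737951e+01,  7.08070910e-02,
        2.44584319e-02, -7.28276336e-05]), 'eef_pos': array([137.49556244, 532.26433221, 204.88697429]), 'eef_rot': array([-3.14042290e+00, -7.83609981e-05,  2.88877533e+00]), 'wrist_force': array([0.96956508, 0.31776004, 0.53855308]), 'moment': array([-0.04192971, -0.00539101,  0.0112012 ]), 'finger_force': 0.0, 'finger_gap': 94.21530478318674}
top {'K': array([[404.58566875,   0.        , 258.59303783],
       [  0.        , 404.58566875, 200.28999701],
       [  0.        ,   0.        ,   1.        ]]), 'rvec': array([ 2.18970876, -2.12608821,  0.16585786]), 'tvec': array([ -14.12325262,  584.73062484, 1238.83624558])}
scene {'K': array([[359.76095523,   0.        , 256.13649686],
       [  0.        , 359.76095523, 188.57446355],
       [  0.        ,   0.        ,   1.        ]]), 'rvec': array([ 1.38057985,  2.27827133, -0.8573507 ]), 'tvec': array([ 264.33570594, -358.42527394, 1540.6279504 ])}
```

View pics/top0.png

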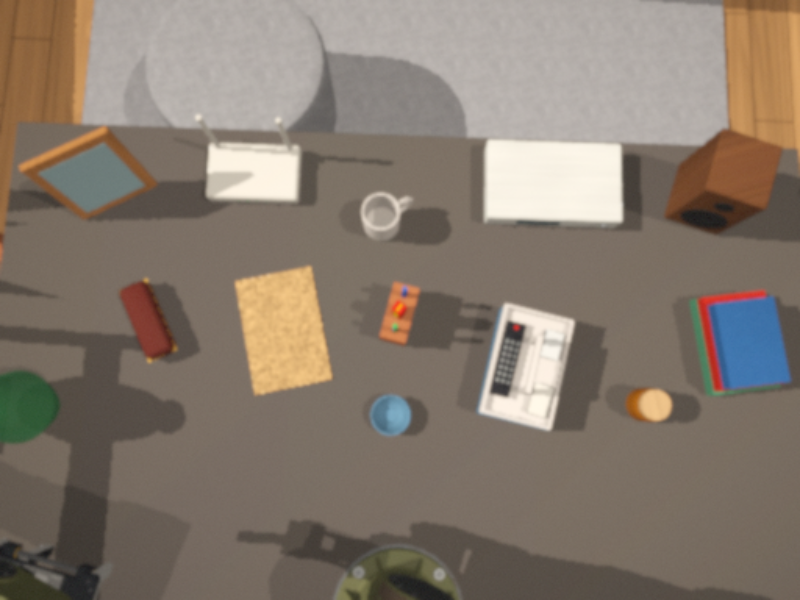

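Run:
```python
from h import *
z=np.load("pics/top0.npz"); P=cloud("top",z["d"]); p=z["p"].astype(int)
hsv=cv2.cvtColor(z["p"],cv2.COLOR_RGB2HSV)
Z=P[...,2]
def rep(n,m):
    m=m.astype(np.uint8); k,l,s,c=cv2.connectedComponentsWithStats(m)
    for i in range(1,k):
        if s[i,4]<15: continue
        q=P[l==i]; r=cv2.minAreaRect(q[:,:2].astype(np.float32)); print(n,s[i,4],"uv",c[i].round(1),"mean",q.mean(0).round(1),"rect",np.round(r[0],1),np.round(r[1],1),round(r[2],1))
val=z["d"]>0
rep("z70-95",val&(Z>60)&(Z<100))
rep("z125-165",val&(Z>115)&(Z<165))
rep("red",val&(hsv[...,1]>150)&((hsv[...,0]<6)|(hsv[...,0]>174))&(Z>60)&(Z<200))
```

```text
z70-95 19 uv [135.8  88.7] mean [924.  402.5  78.7] rect [924.  402.9] [6.4 7.7] 13.7
z70-95 17 uv [183.   90.1] mean [923.8 252.8  81.8] rect [923.7 252.6] [4.2 8.8] 33.5
z70-95 366 uv [445.9 127.9] mean [ 828.8 -582.3   80.7] rect [ 837.9 -579.9] [171.  87.] 25.4
z70-95 468 uv [ 66.  119.2] mean [816.1 611.3  80.2] rect [816.8 613. ] [ 22.4 169.5] 32.6
z70-95 237 uv [245.1 135.2] mean [783.9  51.6  79. ] rect [790.3  52.6] [74.4 97.6] 63.3
z70-95 510 uv [255.2 200.5] mean [579.1  14.1  75.9] rect [581.7  13.9] [ 51.9 112.2] 76.9
z70-95 2319 uv [479.3 219.3] mean [ 541.7 -676.    80. ] rect [ 543.1 -680.8] [170.  126.4] 8.5
z70-95 1694 uv [336. 234.] mean [ 484.3 -236.3   70.9] rect [ 484.6 -240.3] [141.5 220.3] 77.4
z70-95 17 uv [339.4 218.4] mean [ 531.7 -245.3   75.8] rect [ 532.8 -244.7] [12.2 11.1] 85.2
z70-95 410 uv [ 24.5 260.2] mean [379.  690.9  84.8] rect [379.3 710.7] [136.3  83.9] 2.4
z70-95 16 uv [332.6 249.6] mean [ 436.1 -224.8   76.7] rect [ 435.2 -225.2] [16.3  7.9] 21.2
z70-95 325 uv [418.4 259. ] mean [ 415.3 -486.4   75. ] rect [ 415.4 -489.8] [54.4 62. ] 2.2
z70-95 61 uv [239.  376.7] mean [62.9 45.7 75.8] rect [61.4 46.4] [11.2 54.9] 57.2
z125-165 30 uv [130.2  80.5] mean [924.5 402.5 138.6] rect [925.  402.9] [7.  9.7] 41.5
z125-165 22 uv [179.5  82. ] mean [923.9 253.5 141.1] rect [924.  253.6] [5.7 9.3] 18.0
z125-165 524 uv [455.8 121.6] mean [ 829.2 -583.4  140.9] rect [ 838.4 -581.2] [171.9  89.8] 25.9
z125-165 667 uv [ 55.8 109.5] mean [825.1 615.1 140.5] rect [824.6 616.7] [ 23.3 169.8] 32.3
z125-165 68 uv [255.  197.3] mean [579.   15.4 144.2] rect [580.4  15.3] [21.4 21.9] 54.9
z125-165 184 uv [341.2 232.9] mean [ 484.  -238.8  131.9] rect [ 484.6 -240. ] [ 13.2 111.3] 77.7
z125-165 611 uv [ 11.3 259.8] mean [380.2 697.8 139.7] rect [380.6 709.2] [117.6  63.2] 6.9
red 15 uv [257.4 199. ] mean [574.5   8.2 141.7] rect [575.2   8. ] [ 4.2 17. ] 48.5
```

The top view shows the blue and white trays on the right (white handle at about (540,365)), the stand at (400,312) with the red driver between a blue pen (top) and a green pen (bottom), and the mat on the left at (283,330). Next I'll measure the mat and work out the move to the handle.

```bash
cat >> h.py <<'E'
def go(x,y,z,yaw_deg):
    "shift in tool axes to TCP target, and rotation about tool z (tool x line at yaw_deg)"
    s=manip.read_state(); r=R.from_euler("xyz",s["eef_rot"]); q=r.as_matrix()
    tgt=R.from_euler("xyz",[np.pi,0,np.radians(yaw_deg)])
    print("q",s["joints"].round(2),"pos",s["eef_pos"].round(1),"F",s["wrist_force"].round(1),"yaw",np.degrees(s["eef_rot"][2]).round(1))
    print("d",(q.T@(np.array([x,y,z])-s["eef_pos"])).round(1),"rv",(r.inv()*tgt).as_rotvec().round(3))
E
python3 - <<'E'
from h import *
z=np.load("pics/top0.npz"); P=cloud("top",z["d"]); hsv=cv2.cvtColor(z["p"],cv2.COLOR_RGB2HSV)
m=(hsv[...,1]>70)&(hsv[...,2]>150)&(hsv[...,0]>10)&(hsv[...,0]<30)&(abs(P[...,2])<15)&(P[...,0]<750)
m[:, :140]=0; m[:,230:]=0
q=P[m]; r=cv2.minAreaRect(q[:,:2].astype(np.float32)); print(m.sum(),q.mean(0),r)
go(484.5,-240,200,167.7)
E
python3 nudge.py '[]' 2>&1 | tail -3
for i in 1 2 3; do python3 nudge.py '[[-31,-39,0,0,0,0],[-62,-78,0,0,0,0],[-93,-117,0,0,0,0],[-124,-156,0,0,0,0],[-155,-195,0,0,0,0]]' 50 20; done
python3 nudge.py '[[-31,-38,0,0,0,-0.038],[-64,-76,0,0,0,-0.038],[-64,-76,0,0,0,-0.038]]'
python3 - <<'E'
from h import *
s=manip.read_state(); p,d=vision.camera("wrist"); np.savez("pics/w1.npz",p=p,d=d,pos=s["eef_pos"],rot=s["eef_rot"])
print({k:np.array(v).tolist() for k,v in vision.camera_info("wrist").items()})
cv2.imwrite("pics/w1.png",cv2.resize(p[:,:,::-1],(800,600)))
go(484.5,-240,200,167.7)
z=np.load("pics/top0.npz"); P=cloud("top",z["d"]); hsv=cv2.cvtColor(z["p"],cv2.COLOR_RGB2HSV)
m=(hsv[...,1]>70)&(hsv[...,2]>120)&(hsv[...,0]>10)&(hsv[...,0]<30)&(abs(P[...,2])<15)&(P[...,0]<750)
m[:, :140]=0; m[:,230:]=0
q=P[m][:,:2]; c=q-q.mean(0);w,V=np.linalg.eigh(c.T@c/len(c)); print(len(c),q.mean(0),np.sqrt(12*w),V[:,1])
E
```

```text
clock: 0.6
eef_pos: [239.0, 303.1, 205.2]
eef_rot: [-3.141, -0.0, 2.889]
wrist_force: [1.0, 0.1, 0.9]
finger_gap: 57.4
finger_force: 0.0
clock: 1.1
eef_pos: [340.3, 75.3, 205.6]
eef_rot: [3.141, 0.001, 2.889]
wrist_force: [1.3, 1.5, -0.0]
finger_gap: 49.9
finger_force: 0.0
clock: 1.6
eef_pos: [441.7, -152.4, 205.3]
eef_rot: [3.142, -0.0, 2.888]
wrist_force: [1.0, 0.8, 0.1]
finger_gap: 49.7
finger_force: 0.0
clock: 1.9
eef_pos: [485.1, -243.7, 203.6]
eef_rot: [3.141, -0.002, 2.923]
wrist_force: [-0.3, 0.5, -0.3]
finger_gap: 49.9
finger_force: 0.0
{'K': [[297.3186396354542, 0.0, 255.80978983597976], [0.0, 297.3186396354542, 189.26228971465284], [0.0, 0.0, 1.0]], 'mount': [[-0.00041391027868798943, -0.95833844216063, -0.2856348349823869, 83.83110336234157], [0.9999999054238519, -0.0003585250094732222, -0.00024619525308293823, -0.360921105018841], [0.000133531143388919, -0.28563490987089046, 0.9583384999218592, -178.349149049978], [0.0, 0.0, 0.0, 1.0]]}
q [-0.53  0.28  1.55 -0.    1.31 -1.88] pos [ 484.4 -241.5  203.9] F [-0.3  1.5 -0.5] yaw 167.5
d [0.2 1.5 3.9] rv [ 0.001 -0.002 -0.003]
4044 [539.24948534 250.02676283] [167.21562211 337.66458655] [-0.96254812 -0.27111089]
```

View pics/w1.png

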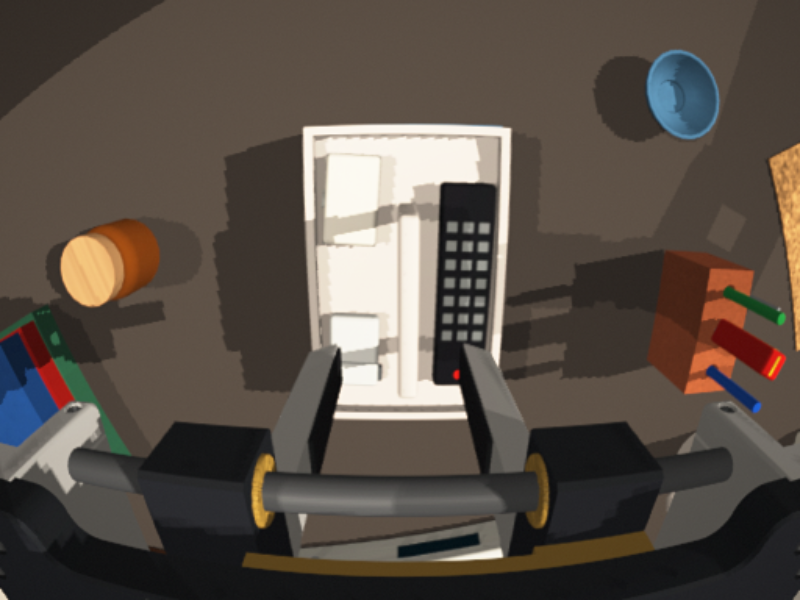

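The wrist view shows the handle bar (column ~408, rows 215–395) centred between the fingers (338 and 465). I'll go down and grip.

```bash
python3 nudge.py '[[0,1,25,0,0,0],[0,1,50,0,0,0],[0,1,75,0,0,0],[0,1,92,0,0,0],[0,1,98,0,0,0]]'
python3 nudge.py '[[0,0,0,0,0,0],[0,0,0,0,0,0],[0,0,0,0,0,0],[0,0,0,0,0,0],[0,0,0,0,0,0]]' 4 40
python3 nudge.py '[[0,0,-1,0,0,0],[0,0,-4,0,0,0],[0,0,-8,0,0,0],[0,0,-14,0,0,0],[0,0,-20,0,0,0]]'
python3 - <<'E'
from h import *
go(549,253,190,189.5)
p,d=vision.camera("scene"); z=np.load("pics/top0.npz")
P=cloud("top",z["d"]); hsv=cv2.cvtColor(z["p"],cv2.COLOR_RGB2HSV)
m=(hsv[...,1]>70)&(hsv[...,2]>120)&(hsv[...,0]>10)&(hsv[...,0]<30)&(abs(P[...,2])<15)
m=m.astype(np.uint8); m=cv2.morphologyEx(m,cv2.MORPH_OPEN,np.ones((5,5),np.uint8))
k,l,s,c=cv2.connectedComponentsWithStats(m); i=1+np.argmax(s[1:,4]); q=P[l==i][:,:2]; print(s[i],c[i])
c=q-q.mean(0);w,V=np.linalg.eigh(c.T@c/len(c)); print(len(c),q.mean(0),np.sqrt(12*w),V[:,1],cv2.minAreaRect(q.astype(np.float32)))
E
```

```text
clock: 2.45
eef_pos: [483.8, -237.4, 106.1]
eef_rot: [3.141, -0.002, 2.928]
wrist_force: [0.1, 0.2, 1.2]
finger_gap: 50.3
finger_force: 0.0
clock: 2.95
eef_pos: [484.7, -238.9, 107.9]
eef_rot: [-3.141, 0.001, 2.927]
wrist_force: [-0.3, -0.6, 0.3]
finger_gap: 13.3
finger_force: 0.0
clock: 3.45
eef_pos: [484.6, -238.8, 127.9]
eef_rot: [3.142, -0.0, 2.927]
wrist_force: [-0.4, 0.1, -5.8]
finger_gap: 11.6
finger_force: 40.0
q [-0.53  0.36  1.64 -0.    1.15 -1.88] pos [ 484.6 -238.8  127.9] F [-0.4  0.1 -5.8] yaw 167.7
d [ 41.9 494.2 -62.1] rv [ 0.    -0.    -0.381]
[ 150  170   63   83 3951] [180.86130094 211.12579094]
3951 [547.45565903 252.58541519] [167.4670268  246.96204073] [-0.97543997 -0.22026545] ((549.3263549804688, 253.388427734375), (249.1914520263672, 170.3119659423828), 13.407783508300781)
```

```bash
python3 nudge.py '[[0,0,-10,0,0,0],[0,0,-30,0,0,0],[0,0,-55,0,0,0],[0,0,-80,0,0,0],[0,0,-98,0,0,0]]'
python3 nudge.py '[[0,5,-3,0,0,0],[1,15,-4,0,0,0],[2,30,-4,0,0,0],[3,50,-4,0,0,-0.02],[5,70,-4,0,0,-0.05]]'
python3 nudge.py '[[2,22,0,0,0,-0.03],[4,44,0,0,0,-0.06],[6,66,0,0,0,-0.09],[8,88,0,0,0,-0.12],[10,110,0,0,0,-0.15]]'
python3 nudge.py '[[0,20,0,0,0,-0.03],[0,35,0,0,0,-0.06],[0,45,0,0,0,-0.08],[0,50,0,0,0,-0.08],[0,50,0,0,0,-0.08]]'
python3 - <<'E'
from h import *
s=manip.read_state(); p,d=vision.camera("wrist"); np.savez("pics/w2.npz",p=p,d=d,pos=s["eef_pos"],rot=s["eef_rot"])
cv2.imwrite("pics/w2.png",cv2.resize(p[:,:,::-1],(800,600)))
go(549,253,223,192.7)
E
```

```text
clock: 4.0
eef_pos: [484.8, -238.9, 227.8]
eef_rot: [-3.141, 0.002, 2.927]
wrist_force: [0.6, -0.2, -7.3]
finger_gap: 11.4
finger_force: 40.0
clock: 4.5
eef_pos: [494.5, -167.4, 228.3]
eef_rot: [3.141, -0.002, 2.978]
wrist_force: [-0.1, 0.5, -7.0]
finger_gap: 11.5
finger_force: 40.0
clock: 5.0
eef_pos: [502.3, -57.1, 228.4]
eef_rot: [3.141, -0.002, 3.129]
wrist_force: [-0.4, -0.6, -5.6]
finger_gap: 11.5
finger_force: 40.0
clock: 5.5
eef_pos: [503.5, -8.9, 229.3]
eef_rot: [3.142, -0.0, -3.076]
wrist_force: [-0.5, 0.5, -5.3]
finger_gap: 11.4
finger_force: 40.0
q [-0.09  0.18  1.62 -0.    1.35 -1.73] pos [503.5  -9.4 229.3] F [-0.6 -0.3 -6.9] yaw -176.3
d [-62.3 258.9   6.3] rv [-0.    -0.    -0.157]
```

View pics/w2.png

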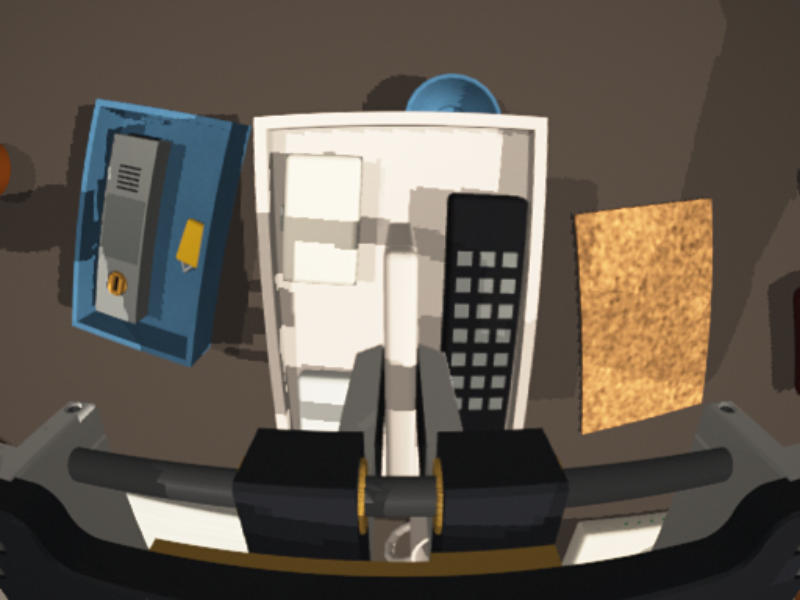

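The wrist view has the mat's four corners clear, at (575,214), (711,198), (704,403) and (582,434). The blue tray is uncovered, with the brass screw at (117,284). I'll project these points to world positions.

```bash
cat >> h.py <<'E'
def wpix(uv,pos,rot,z):
    "wrist pixel -> world point on plane z"
    i=vision.camera_info("wrist"); K=np.array(i["K"]); M=np.array(i["mount"])
    a=(np.atleast_2d(uv)-[K[0,2],K[1,2]])/K[0,0]; t=np.linalg.norm(a,axis=1,keepdims=True)
    ray=np.hstack([a/t*np.sin(t),np.cos(t)])
    q=R.from_euler("xyz",rot).as_matrix(); o=q@M[:3,3]+pos; w=ray@(q@M[:3,:3]).T
    return o+w*((z-o[2])/w[:,2])[:,None]
E
python3 - <<'E'
from h import *
z=np.load("pics/w2.npz")
c=(np.array([[575,214],[711,198],[704,403],[582,434]],float)+.5)*.64-.5
w=wpix(c,z["pos"],z["rot"],3); print(w.round(1),w.mean(0))
for a,b in((0,1),(1,2),(2,3),(3,0)):
    e=w[b]-w[a]; print(np.linalg.norm(e[:2]).round(1),np.degrees(np.arctan2(e[1],e[0])).round(1))
print(wpix((np.array([[117,284]])+.5)*.64-.5,z["pos"],z["rot"],34))
# mask corners
hsv=cv2.cvtColor(z["p"],cv2.COLOR_RGB2HSV); m=((hsv[...,1]>80)&(hsv[...,2]>110)&(hsv[...,0]>8)&(hsv[...,0]<30)).astype(np.uint8); m[:,:360]=0; m[:,470:]=0; m=cv2.morphologyEx(m,cv2.MORPH_OPEN,np.ones((3,3)))
v,u=np.nonzero(m); q=wpix(np.c_[u,v],z["pos"],z["rot"],3)[:,:2].astype(np.float32); print(len(q),cv2.minAreaRect(q),cv2.minAreaRect(cv2.convexHull(q)))
go(549,253,223,192.7)
E
```

```text
[[451.7 147.8   3. ]
 [415.7 302.4   3. ]
 [649.  362.    3. ]
 [684.6 202.4   3. ]] [550.2425747  253.66583672   3.        ]
158.7 103.1
240.8 14.3
163.5 -77.4
239.2 -166.8
[[ 536.38327282 -277.21993478   34.        ]]
11348 ((550.4056396484375, 252.12921142578125), (240.8792266845703, 160.87808227539062), 13.28065013885498) ((550.4056396484375, 252.12921142578125), (240.8792266845703, 160.87808227539062), 13.28065013885498)
q [-0.09  0.18  1.62 -0.    1.35 -1.73] pos [503.5  -9.4 229.3] F [-0.6 -0.3 -6.9] yaw -176.3
d [-62.3 258.9   6.3] rv [-0.    -0.    -0.157]
```

```bash
python3 nudge.py '[[-1,5,0,0,0,0],[-4,17,0,0,0,-0.02],[-8,35,0,0,0,-0.05],[-14,58,0,0,0,-0.08],[-20,82,0,0,0,-0.11]]'
python3 nudge.py '[[-3,25,0,0,0,-0.02],[-6,50,0,0,0,-0.04],[-9,75,0,0,0,-0.05],[-12,100,0,0,0,-0.056],[-15,122,0,0,0,-0.056]]'
python3 nudge.py '[[-4,20,0,0,0,0],[-7,34,0,0,0,0],[-9,44,0,0,0,0],[-10,48,0,0,0,0],[-10,48,0,0,0,0]]'
python3 - <<'E'
from h import *
go(550.2,252.5,68,193.2)
E
```

```text
clock: 6.05
eef_pos: [518.4, 75.1, 229.5]
eef_rot: [3.142, 0.0, -2.965]
wrist_force: [-0.5, 0.1, -6.9]
finger_gap: 11.6
finger_force: 40.0
clock: 6.55
eef_pos: [511.4, 198.5, 229.4]
eef_rot: [3.141, -0.0, -2.909]
wrist_force: [0.3, 0.2, -5.9]
finger_gap: 11.8
finger_force: 40.0
clock: 7.05
eef_pos: [510.5, 245.8, 229.3]
eef_rot: [-3.141, -0.0, -2.91]
wrist_force: [-0.2, 0.0, -6.0]
finger_gap: 12.0
finger_force: 40.0
q [ 0.38  0.32  1.44 -0.    1.38 -1.42] pos [510.5 245.8 229.3] F [-0.2  0.  -6. ] yaw -166.7
d [-40.3  -2.5 161.3] rv [-0.    -0.     0.001]
```

```bash
python3 nudge.py '[[-5,0,0,0,0,0],[-16,-1,0,0,0,0],[-28,-2,0,0,0,0],[-37,-2.5,0,0,0,0],[-40.3,-2.5,0,0,0,0]]'
python3 nudge.py '[[0,0,8,0,0,0],[0,0,25,0,0,0],[0,0,45,0,0,0],[0,0,65,0,0,0],[0,0,85,0,0,0]]'
python3 nudge.py '[[0,0,20,0,0,0],[0,0,40,0,0,0],[0,0,55,0,0,0],[0,0,65,0,0,0],[0,0,70,0,0,0]]'
python3 - <<'E'
from h import *
go(550.2,252.5,60,193.2)
E
```

```text
clock: 7.55
eef_pos: [551.1, 252.0, 229.2]
eef_rot: [-3.141, -0.0, -2.911]
wrist_force: [0.2, -0.4, -5.9]
finger_gap: 11.6
finger_force: 40.0
clock: 8.05
eef_pos: [549.7, 252.3, 143.2]
eef_rot: [-3.142, -0.0, -2.91]
wrist_force: [-0.2, 0.4, -7.1]
finger_gap: 11.6
finger_force: 40.0
clock: 8.55
eef_pos: [550.0, 252.4, 73.6]
eef_rot: [-3.141, -0.001, -2.91]
wrist_force: [-0.0, 0.0, -6.9]
finger_gap: 11.7
finger_force: 40.0
q [ 0.37  0.55  1.48 -0.    1.11 -1.43] pos [550.  252.4  73.6] F [-0.   0.  -6.9] yaw -166.8
d [-0.3  0.1 13.6] rv [-0.    -0.001  0.001]
```

```bash
python3 nudge.py '[[0,0,2,0,0,0],[0,0,4,0,0,0],[0,0,6,0,0,0],[0,0,8,0,0,0],[0,0,9,0,0,0]]'
python3 nudge.py '[[0,0,0.7,0,0,0],[0,0,1.4,0,0,0],[0,0,2,0,0,0]]' 
python3 nudge.py '[[0,0,0.7,0,0,0],[0,0,1.4,0,0,0],[0,0,1.4,0,0,0]]' | grep -E "pos|wrist"
```

```text
clock: 9.05
eef_pos: [550.3, 252.5, 65.5]
eef_rot: [3.142, 0.0, -2.91]
wrist_force: [-0.2, -0.2, -6.5]
finger_gap: 11.7
finger_force: 40.0
clock: 9.35
eef_pos: [550.3, 252.5, 63.5]
eef_rot: [3.142, 0.0, -2.91]
wrist_force: [-0.1, 0.2, -7.0]
finger_gap: 11.6
finger_force: 40.0
eef_pos: [550.2, 252.5, 61.9]
wrist_force: [-0.3, 1.0, -6.6]
```

```bash
python3 nudge.py '[[0,0,0.6,0,0,0],[0,0,1,0,0,0],[0,0,1,0,0,0]]' | grep -E "pos|wrist"
python3 nudge.py '[[0,0,0.6,0,0,0],[0,0,1,0,0,0],[0,0,1,0,0,0]]' | grep -E "pos|wrist"
```

```text
eef_pos: [550.3, 252.5, 61.0]
wrist_force: [0.7, 0.1, -6.0]
eef_pos: [550.3, 252.5, 60.9]
wrist_force: [-5.0, -2.0, 4.8]
```

```bash
python3 nudge.py '[[0,0,0,0,0,0],[0,0,0,0,0,0],[0,0,0,0,0,0],[0,0,0,0,0,0],[0,0,0,0,0,0]]' 45 | grep -E "gap|wrist"
python3 nudge.py '[[0,0,-10,0,0,0],[0,0,-40,0,0,0],[0,0,-85,0,0,0],[0,0,-130,0,0,0],[0,0,-174,0,0,0]]' | grep -E "pos|wrist"
python3 nudge.py '[[5,-48,0,0,0,0.15],[10,-96,0,0,0,0.3],[15,-144,0,0,0,0.45],[20,-192,0,0,0,0.6],[24,-235,0,0,0,0.75]]' | grep -E "pos|wrist"
python3 nudge.py '[[0,0,0,0,0,0.09],[0,0,0,0,0,0.09],[0,0,0,0,0,0.09]]' | grep -E "pos|wrist"
python3 - <<'E'
from h import *
go(581,14,235,145)
s=manip.read_state(); p,d=vision.camera("wrist"); np.savez("pics/w3.npz",p=p,d=d,pos=s["eef_pos"],rot=s["eef_rot"])
cv2.imwrite("pics/w3.png",cv2.resize(p[:,:,::-1],(800,600)))
E
```

```text
wrist_force: [0.9, 0.5, 1.2]
finger_gap: 44.5
eef_pos: [550.0, 252.4, 236.9]
wrist_force: [0.3, -0.4, 0.4]
eef_pos: [580.6, 16.0, 235.1]
wrist_force: [0.3, 0.3, -0.6]
eef_pos: [580.7, 18.7, 234.6]
wrist_force: [0.5, -0.7, -0.2]
q [-0.03  0.35  1.39  0.    1.4  -1.  ] pos [580.7  18.7 234.6] F [ 0.5 -0.7 -0.2] yaw 145.3
d [-2.9 -3.7 -0.4] rv [0.    0.    0.005]
```

View pics/w3.png

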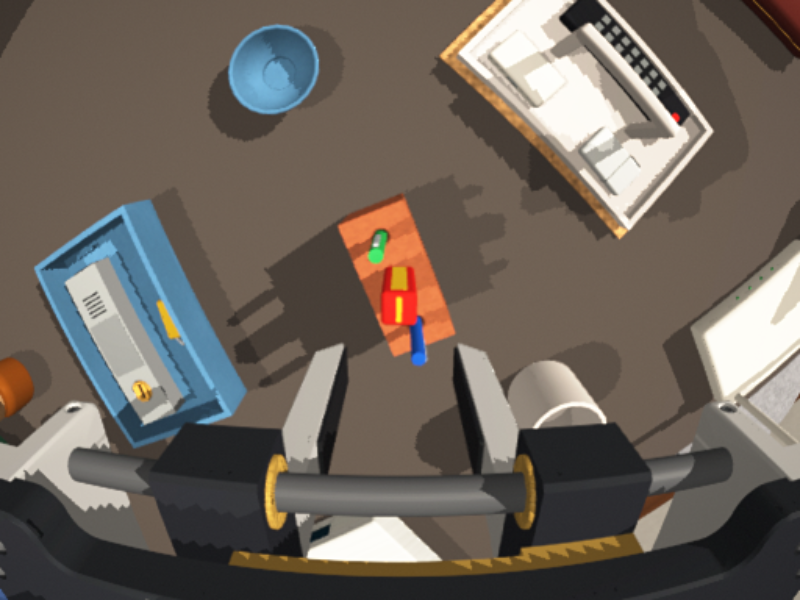

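The wrist view shows the tray sitting squarely on the mat with everything in it, and the driver's top face at about (399,310), nearly square to the tool. The screw is at (142,390). I'll enlarge both.

Run:
```python
from h import *
p=np.load("pics/w3.npz")["p"][:,:,::-1]
f=lambda a:cv2.resize(a,(400,500),interpolation=cv2.INTER_CUBIC)
cv2.imwrite("pics/c3.png",np.hstack([f(p[165:215,236:276]),f(p[225:275,70:110])]))
```

```text
(no output)
```

View pics/c3.png

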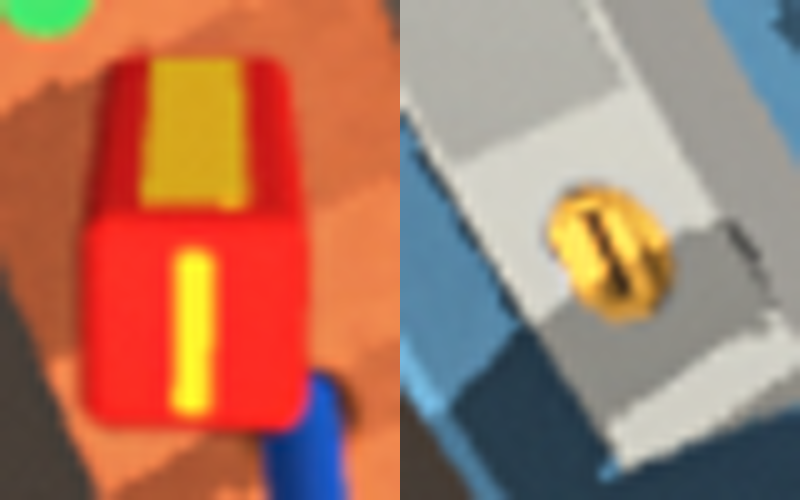

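Left half: the driver's top face spans crop pixels (86,214)–(305,427) with the stripe upright at x≈193. Right half: the slot runs from about (590,205) to (628,290), and the head is centred at about (611,251).

Run:
```python
from h import *
z=np.load("pics/w3.npz")
def f(c,o,h): return wpix((np.array(c,float)+.5)/10-.5+o,z["pos"],z["rot"],h)
ang=lambda a,b: np.degrees(np.arctan2(*(b-a)[1::-1])).round(1)
c=f([[88,215],[305,213],[305,428],[85,425]],[236,165],147)
print(c.round(1),c.mean(0),[ang(c[i],c[(i+1)%4]) for i in range(4)])
s=f([[193,250],[192,415]],[236,165],147); print("stripe",ang(*s))
q=f([[190,205],[228,290],[211,251]],[70,225],34); print(q.round(1),"slot",ang(*q[:2]))
go(c[:,0].mean(),c[:,1].mean(),95,145)
```

```text
[[568.2  13.8 147. ]
 [579.6  30.5 147. ]
 [597.2  18.6 147. ]
 [585.    1.6 147. ]] [582.50097726  16.12870711 147.        ] [np.float64(55.8), np.float64(-34.1), np.float64(-125.5), np.float64(143.8)]
stripe -35.1
[[ 528.1 -274.    34. ]
 [ 542.8 -279.7   34. ]
 [ 536.1 -277.    34. ]] slot -21.2
q [-0.03  0.35  1.39  0.    1.4  -1.  ] pos [580.7  19.  234.5] F [-0.1  1.   0.4] yaw 145.3
d [ -3.1  -1.3 139.5] rv [0.    0.    0.006]
```

```bash
python3 nudge.py '[[-3,-1.5,40,0,0,0],[-3,-1.5,80,0,0,0],[-3,-1.5,115,0,0,0],[-3,-1.5,137,0,0,0],[-3,-1.5,142.5,0,0,0]]' 45 | grep -E "pos|wrist"
python3 nudge.py '[[0,0,0,0,0,0],[0,0,0,0,0,0],[0,0,0,0,0,0],[0,0,0,0,0,0],[0,0,0,0,0,0]]' 15 35 | grep -E "pos|wrist|gap|finger"
python3 - <<'E'
from h import *
go(582.5,16,230,158.8)
E
```

```text
eef_pos: [581.2, 16.2, 89.2]
wrist_force: [-0.2, 0.7, 0.7]
eef_pos: [583.0, 15.4, 92.9]
wrist_force: [-0.6, 1.0, 7.5]
finger_gap: 21.9
finger_force: 35.0
q [-0.04  0.48  1.54  0.    1.11 -1.  ] pos [583.   15.4  92.9] F [-0.6  1.   7.5] yaw 145.1
d [   0.5    0.4 -137.1] rv [ 0.001  0.002 -0.239]
```

```bash
python3 nudge.py '[[0,0,-10,0,0,0],[0,0,-40,0,0,0],[0,0,-80,0,0,0],[0,0,-115,0,0,0],[0,0,-140,0,0,0]]' | grep -E "pos|wrist|gap"
python3 nudge.py '[[-15,-31,0,0,0,-0.05],[-34,-70,0,0,0,-0.1],[-53,-110,0,0,0,-0.15],[-72,-150,0,0,0,-0.2],[-91,-190,0,0,0,-0.239]]' | grep -E "pos|wrist"
python3 - <<'E'
from h import *
go(536.1,-277,130,158.8)
E
```

```text
eef_pos: [582.5, 15.3, 235.0]
wrist_force: [0.5, -0.3, -1.1]
finger_gap: 22.0
eef_pos: [547.6, -194.3, 232.4]
wrist_force: [0.5, -0.1, -1.5]
q [-0.4   0.35  1.39 -0.    1.4  -1.61] pos [ 547.6 -194.3  232.4] F [ 0.5 -0.1 -1.5] yaw 158.9
d [-18.9 -81.3 102.4] rv [-0.     0.     0.002]
```

```bash
python3 nudge.py '[[-8,-35,0,0,0,0],[-16,-68,10,0,0,0],[-19,-81,45,0,0,0],[-19,-81,80,0,0,0],[-19,-81,95,0,0,0]]' | grep -E "pos|wrist|gap"
python3 nudge.py '[[0,0,2,0,0,0],[0,0,2,0,0,0],[0,0,2,0,0,0]]' | grep -E "pos|wrist"
python3 - <<'E'
from h import *
go(536.1,-277,127,158.8)
s=manip.read_state(); p,d=vision.camera("wrist"); np.savez("pics/w4.npz",p=p,d=d,pos=s["eef_pos"],rot=s["eef_rot"])
i=vision.camera_info("wrist"); K=np.array(i["K"]); M=np.array(i["mount"])
for zz in (79,91):
    c=np.linalg.inv(M)@[0,0,zz,1]; r=np.hypot(c[0],c[1]); t=np.arctan2(r,c[2]); print(K[0,2]+K[0,0]*t*c[0]/r,K[1,2]+K[0,0]*t*c[1]/r)
a=p[175:250,205:305,::-1]; cv2.imwrite("pics/c4.png",cv2.resize(a,(800,600),interpolation=cv2.INTER_CUBIC))
E
```

```text
eef_pos: [535.5, -274.9, 134.0]
wrist_force: [-0.3, -0.0, -0.6]
finger_gap: 22.2
eef_pos: [537.6, -275.1, 136.6]
wrist_force: [-0.2, 0.6, -0.7]
q [-0.53  0.48  1.44  0.    1.22 -1.74] pos [ 537.6 -275.1  136.6] F [-0.2  0.6 -0.7] yaw 158.8
d [ 0.7 -2.3  9.6] rv [-0.     0.003  0.001]
256.3047365186504 196.70621342057973
256.28943321759186 192.7905008462723
```

View pics/c4.png

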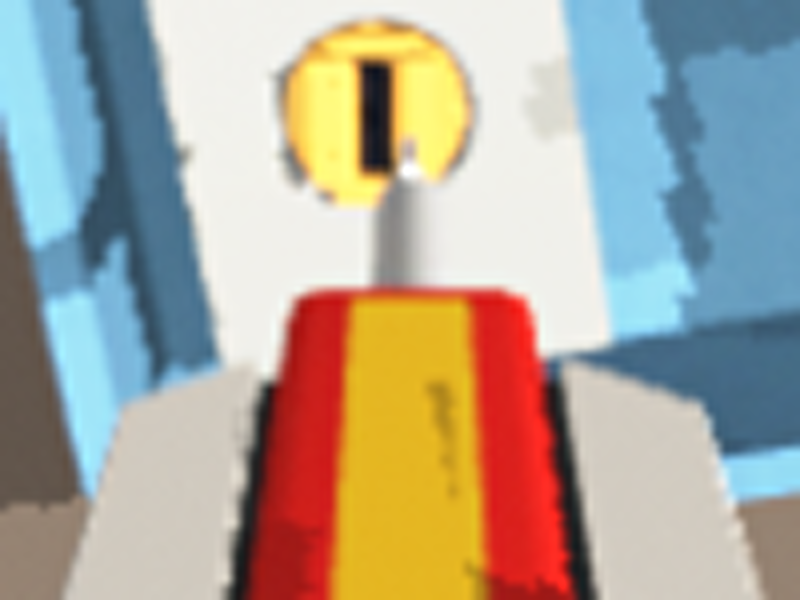

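The crop shows the slot upright, x≈377 and y 62–172, and the blade's edge at (408,140), so the tip is a few mm to the slot's right and the angle is already aligned.

Run:
```python
from h import *
z=np.load("pics/w4.npz"); q=R.from_euler("xyz",z["rot"]).as_matrix()
c=(np.array([[376.5,62],[377,172],[377,117],[408,140]])+.5)/8-.5+[205,175]
for h in(34,36): print(((wpix(c[:3],z["pos"],z["rot"],h)-z["pos"])@q).round(1))
print(((wpix(c[3:],z["pos"],z["rot"],z["pos"][2]-79)-z["pos"])@q).round(1))
```

```text
[[ 7.200e+00 -4.600e+00  1.025e+02]
 [-7.000e+00 -4.600e+00  1.026e+02]
 [ 1.000e-01 -4.500e+00  1.026e+02]]
[[  7.7  -4.5 100.5]
 [ -6.4  -4.5 100.6]
 [  0.7  -4.5 100.6]]
[[ 4.4 -0.7 79. ]]
```

```bash
python3 nudge.py '[[0.5,-2,0,0,0,0],[1,-3.8,3,0,0,0],[1,-3.8,9,0,0,0],[1,-3.8,15,0,0,0],[1,-3.8,18,0,0,0]]' | grep -E "pos|wrist|gap"
python3 nudge.py '[[0,0,1,0,0,0],[0,0,2,0,0,0],[0,0,2,0,0,0]]' | grep -E "pos|wrist"
python3 nudge.py '[[0,0,1,0,0,0],[0,0,2,0,0,0],[0,0,2,0,0,0]]' | grep -E "pos|wrist"
python3 - <<'E'
from h import *
go(536.1,-277,110,158.8)
s=manip.read_state(); p,d=vision.camera("wrist"); np.savez("pics/w5.npz",p=p,d=d,pos=s["eef_pos"],rot=s["eef_rot"])
a=p[175:250,205:305,::-1]; cv2.imwrite("pics/c5.png",cv2.resize(a,(800,600),interpolation=cv2.INTER_CUBIC))
E
```

```text
eef_pos: [534.2, -278.0, 115.5]
wrist_force: [-0.6, 0.3, -1.1]
finger_gap: 22.2
eef_pos: [534.5, -278.2, 114.5]
wrist_force: [-0.2, 0.6, -0.5]
eef_pos: [534.4, -278.2, 112.5]
wrist_force: [0.3, -0.0, -0.6]
q [-0.54  0.5   1.46  0.    1.18 -1.74] pos [ 534.4 -278.2  112.5] F [ 0.3 -0.  -0.6] yaw 158.8
d [-1.1  1.7  2.5] rv [ 0. -0.  0.]
```

View pics/c5.png

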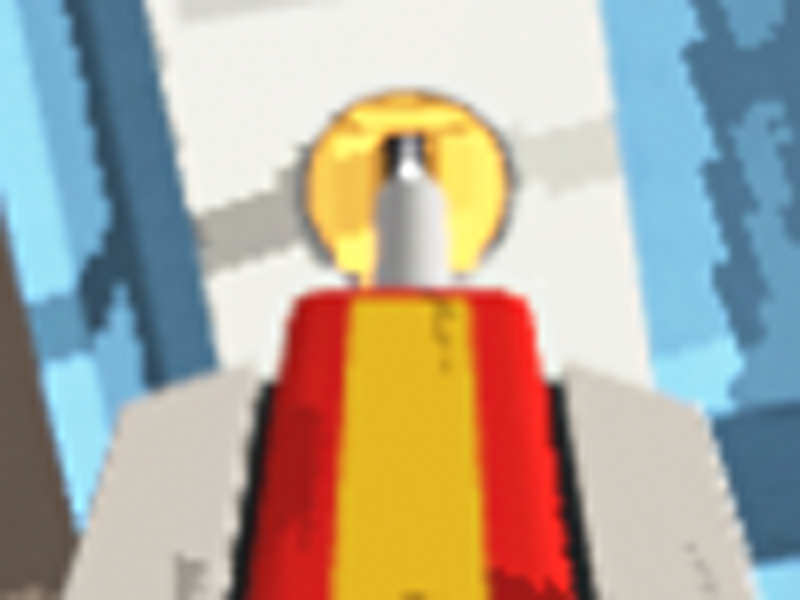

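The blade is in the slot's mouth and centred: tip at (403,140), slot from 382 to 427. Now I'll press down.

```bash
python3 nudge.py '[[0,0,1,0,0,0],[0,0,1.5,0,0,0],[0,0,1.5,0,0,0]]' | grep -E "pos|wrist"
python3 nudge.py '[[0,0,0.7,0,0,0],[0,0,1,0,0,0],[0,0,1,0,0,0]]' | grep -E "pos|wrist"
```

```text
eef_pos: [534.5, -278.2, 111.0]
wrist_force: [-0.5, 1.5, -1.2]
eef_pos: [534.6, -278.3, 110.4]
wrist_force: [-0.5, 0.1, 2.7]
```

```bash
python3 nudge.py '[[0,0,0.7,0,0,0],[0,0,0.7,0,0,0]]' | grep -E "pos|wrist"; python3 -c "
from h import *
print(manip.read_state()['moment'])"
```

```text
eef_pos: [534.7, -278.3, 110.0]
wrist_force: [-1.4, 1.4, 7.2]
[0.34928283 0.48959507 0.01742967]
```

```bash
python3 nudge.py '[[-0.1,0.05,0.2,0,0,0.1],[-0.15,0.1,0.4,0,0,0.2],[-0.25,0.15,0.6,0,0,0.3],[-0.3,0.2,0.8,0,0,0.4],[-0.3,0.2,0.8,0,0,0.4]]' | grep -E "pos|rot|wrist"; python3 -c "
from h import *
s=manip.read_state();print(s['moment'],s['joints'][5])"
```

```text
eef_pos: [535.3, -278.7, 109.9]
eef_rot: [3.141, 0.002, 2.368]
wrist_force: [-1.7, 0.3, 9.9]
[-0.14414953  0.40488981  0.02092204] -1.3376564765345405
```

```bash
for i in 1 2; do python3 nudge.py '[[-0.1,0.05,0.18,0,0,0.1],[-0.15,0.1,0.36,0,0,0.2],[-0.25,0.15,0.54,0,0,0.3],[-0.3,0.2,0.7,0,0,0.4],[-0.3,0.2,0.7,0,0,0.4]]' | grep -E "pos|rot|wrist"; python3 -c "
from h import *
s=manip.read_state();print(s['moment'],s['joints'][5])"; done
```

```text
eef_pos: [535.8, -278.4, 109.2]
eef_rot: [3.14, 0.002, 1.968]
wrist_force: [-1.0, 1.6, 11.5]
[0.35685515 0.31420795 0.05782171] -0.9374846173208641
eef_pos: [536.3, -278.3, 108.4]
eef_rot: [3.139, 0.0, 1.568]
wrist_force: [-0.6, 3.6, 9.5]
[0.82511359 0.0481401  0.04694671] -0.5375594522283687
```

```bash
for i in 1; do python3 nudge.py '[[0.1,0,0.18,0,0,0.1],[0.2,0,0.36,0,0,0.2],[0.3,0,0.54,0,0,0.3],[0.4,0,0.7,0,0,0.4],[0.4,0,0.7,0,0,0.4]]' | grep -E "pos|rot|wrist"; python3 -c "
from h import *
s=manip.read_state();print(s['moment'],s['joints'][5])"; done
```

```text
eef_pos: [536.7, -278.2, 107.9]
eef_rot: [3.138, -0.0, 1.168]
wrist_force: [2.6, 1.0, 9.0]
[ 0.34992878 -0.57404964  0.04271546] -0.13690273193966976
```

```bash
for i in 1; do python3 nudge.py '[[0,0,0.18,0,0,0.1],[0,0,0.36,0,0,0.2],[0,0,0.54,0,0,0.3],[0,0,0.7,0,0,0.4],[0,0,0.7,0,0,0.4]]' | grep -E "pos|rot|wrist"; python3 -c "
from h import *
s=manip.read_state();print(s['moment'],s['joints'][5])"; done
```

```text
eef_pos: [536.9, -278.3, 107.2]
eef_rot: [3.137, -0.002, 0.768]
wrist_force: [4.1, 0.2, 9.2]
[ 0.12062002 -1.06760219  0.04254212] 0.26307463545466525
```

```bash
for i in 1 2; do python3 nudge.py '[[0.1,0.1,0.18,0,0,0.1],[0.2,0.2,0.36,0,0,0.2],[0.2,0.2,0.36,0,0,0.2]]' | grep -E "pos|rot|wrist"; python3 -c "
from h import *
s=manip.read_state();print(s['moment'],s['joints'][5])"; done
```

```text
eef_pos: [537.2, -278.4, 106.9]
eef_rot: [3.138, -0.003, 0.568]
wrist_force: [3.6, 0.9, 9.2]
[-4.11646198e-02 -9.73098487e-01  9.65869103e-04] 0.46324436084986975
eef_pos: [537.4, -278.7, 106.7]
eef_rot: [3.138, -0.003, 0.368]
wrist_force: [2.8, -1.1, 9.4]
[-0.18876116 -0.55839342  0.10681718] 0.6633583033214334
```

```bash
for i in 1 2; do python3 nudge.py '[[0,0,0.1,0,0,0.08],[0,0,0.15,0,0,0.15],[0,0,0.15,0,0,0.15]]' | grep -E "pos|rot|wrist"; python3 -c "
from h import *
s=manip.read_state();print(s['moment'],s['joints'][5])"; done
```

```text
eef_pos: [537.3, -278.9, 106.7]
eef_rot: [3.138, -0.003, 0.219]
wrist_force: [1.6, -2.2, 9.4]
[-0.55252213 -0.33138256  0.15420796] 0.8121965391331284
eef_pos: [537.2, -279.2, 106.6]
eef_rot: [3.138, -0.004, 0.07]
wrist_force: [1.0, -3.6, 10.5]
[-0.991027   -0.04990215  0.26236773] 0.9621685386560218
```

The moment has climbed to 0.26 N m and the sinking has stopped, so the screw is on its stop. I'll unwind a little, withdraw and check.

```bash
python3 nudge.py '[[0,0,0,0,0,-0.1],[0,0,0,0,0,-0.2],[0,0,-0.5,0,0,-0.3],[0,0,-3,0,0,-0.3],[0,0,-7,0,0,-0.3]]' | grep -E "pos|rot|wrist"
python3 nudge.py '[[0,0,-10,0,0,0],[0,0,-20,0,0,0],[0,0,-20,0,0,0]]' | grep -E "pos|rot|wrist"
python3 - <<'E'
from h import *
s=manip.read_state(); p,d=vision.camera("wrist"); np.savez("pics/w6.npz",p=p,d=d,pos=s["eef_pos"],rot=s["eef_rot"]); print(s["joints"].round(2),s["wrist_force"])
a=p[160:235,205:305,::-1]; cv2.imwrite("pics/c6.png",cv2.resize(a,(800,600),interpolation=cv2.INTER_CUBIC))
E
```

```text
eef_pos: [536.5, -278.5, 111.1]
eef_rot: [3.14, -0.001, 0.371]
wrist_force: [2.1, -1.6, -3.0]
eef_pos: [536.6, -278.3, 133.6]
eef_rot: [3.14, -0.001, 0.372]
wrist_force: [-0.6, 0.6, -1.3]
[-0.54  0.48  1.44  0.    1.22  0.66] [-0.62301086  0.55926772 -1.26721746]
```

View pics/c6.png

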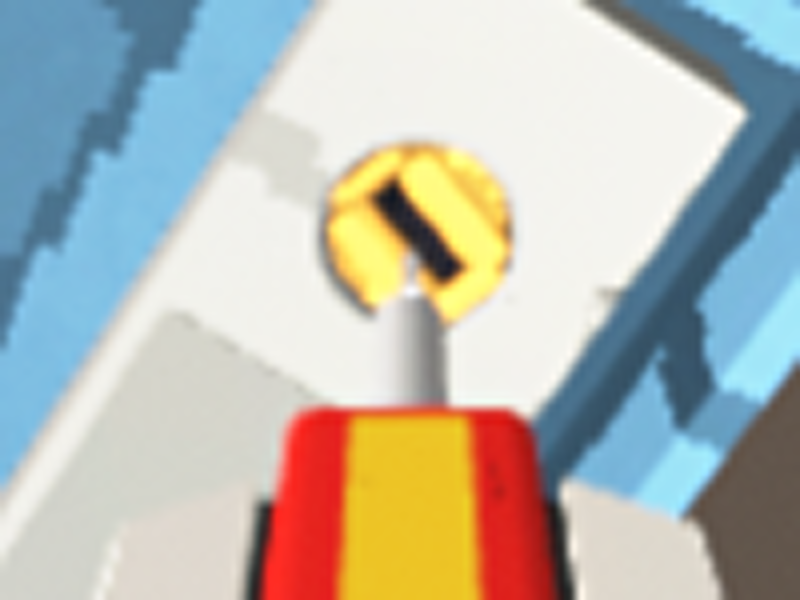

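Now the slot runs from (385,190) to (455,275), which makes it about 1.7 rad clockwise of where it began. I'll check in the depth image that the head is flush.

Run:
```python
from h import *
i=vision.camera_info("wrist"); K=np.array(i["K"]); M=np.array(i["mount"])
def cl(f):
    z=np.load(f); v,u=np.mgrid[:384,:512]; a=np.stack([u-K[0,2],v-K[1,2]],-1)/K[0,0]; t=np.linalg.norm(a,axis=-1,keepdims=True)
    ray=np.concatenate([a/t*np.tan(t),np.ones_like(t)],-1)*z["d"][...,None]
    q=R.from_euler("xyz",z["rot"]).as_matrix()
    return ray@(q@M[:3,:3]).T+q@M[:3,3]+z["pos"], cv2.cvtColor(z["p"],cv2.COLOR_RGB2HSV), z["p"]
c0=None
for f,cx,cy in(("pics/w3.npz",90.7,249.6),("pics/w4.npz",252,189.5),("pics/w6.npz",257,188)):
    P,h,p=cl(f); v,u=np.mgrid[:384,:512]; r=np.hypot(u-cx,v-cy)
    gold=(h[...,1]>100)&(h[...,2]>150)&(h[...,0]>12)&(h[...,0]<32)&(r<14)&(P[...,2]<60)
    rem=(h[...,1]<40)&(r<30)&(r>13)&(abs(P[...,2]-32)<6)
    print(f,gold.sum(),rem.sum(),np.percentile(P[gold][:,2],[20,50,80]).round(2),np.percentile(P[rem][:,2],[20,50,80]).round(2))
```

```text
pics/w3.npz 105 693 [30.77 33.81 34.99] [30.87 31.83 32.57]
pics/w4.npz 325 1745 [29.96 33.14 34.46] [30.72 31.3  31.88]
pics/w6.npz 311 1786 [27.08 30.45 31.55] [30.75 31.32 31.86]
```

The head has sunk about 3 mm and is now level with the remote's back, so the screw is home. Next is putting the driver back. I'll lift and get the mouth of the hole from the stand corners in w3.

```bash
python3 nudge.py '[[0,0,-15,0,0,0],[0,0,-45,0,0,0],[0,0,-80,0,0,0],[0,0,-100,0,0,0],[0,0,-104,0,0,0]]' | grep -E "pos|rot|wrist"
python3 - <<'E'
from h import *
z=np.load("pics/w3.npz")
i=vision.camera_info("wrist"); K=np.array(i["K"]); M=np.array(i["mount"])
v,u=np.mgrid[:384,:512]; a=np.stack([u-K[0,2],v-K[1,2]],-1)/K[0,0]; t=np.linalg.norm(a,axis=-1,keepdims=True)
q=R.from_euler("xyz",z["rot"]).as_matrix()
P=(np.concatenate([a/t*np.tan(t),np.ones_like(t)],-1)*z["d"][...,None])@(q@M[:3,:3]).T+q@M[:3,3]+z["pos"]
m=(abs(P[...,2]-75)<5)&(u>200)&(u<300)&(v>110)&(v<240)
m=cv2.morphologyEx(m.astype(np.uint8),cv2.MORPH_OPEN,np.ones((3,3)))
k,l,s,c=cv2.connectedComponentsWithStats(m); b=1+np.argmax(s[1:,4])
print(s[b],cv2.minAreaRect(P[l==b][:,:2].astype(np.float32)),P[l==b].mean(0))
w=wpix((np.array([[339,222],[404,196],[455,334],[393,356]])+.5)*.64-.5,z["pos"],z["rot"],75);print(w.round(1),w.mean(0))
go(582,14.5,235,-13)
E
```

```text
eef_pos: [536.6, -278.4, 239.1]
eef_rot: [3.138, -0.003, 0.372]
wrist_force: [-0.6, -0.0, -1.9]
[ 217  129   74   91 2575] ((585.1325073242188, 13.624015808105469), (52.43663787841797, 113.24508666992188), 76.74877166748047) [574.35626309  20.42482164  74.25707566]
[[523.3   4.2  75. ]
 [535.   54.2  75. ]
 [645.6  26.4  75. ]
 [633.3 -24.2  75. ]] [584.28093074  15.13930245  75.        ]
q [-0.54  0.4   1.31 -0.    1.43  0.66] pos [ 536.6 -278.4  239.1] F [-0.6 -0.  -1.9] yaw 21.3
d [ 148.7 -256.4    3.6] rv [ 0.003 -0.004  0.599]
```

```bash
python3 nudge.py '[[15,-26,0,0,0,0],[36,-62,0,0,0,0],[59,-100,0,0,0,0],[82,-139,0,0,0,0],[105,-178,0,0,0,0]]' | grep -E "pos|rot|wrist"
python3 nudge.py '[[20,-33,0,0,0,0.12],[36,-60,0,0,0,0.25],[44,-74,0,0,0,0.38],[45.6,-77.3,0,0,0,0.5],[45.6,-77.3,0,0,0,0.6]]' | grep -E "pos|rot|wrist"
python3 nudge.py '[[0,0,15,0,0,0],[0,0,40,0,0,0],[0,0,62,0,0,0],[0,0,71,0,0,0],[0,0,71,0,0,0]]' | grep -E "pos|rot|wrist"
python3 - <<'E'
from h import *
go(584,14,164,-13)
s=manip.read_state(); p,d=vision.camera("wrist"); np.savez("pics/w7.npz",p=p,d=d,pos=s["eef_pos"],rot=s["eef_rot"])
a=p[145:235,195:315,::-1]; cv2.imwrite("pics/c7.png",cv2.resize(a,(800,600),interpolation=cv2.INTER_CUBIC))
E
```

```text
eef_pos: [568.8, -72.3, 234.9]
eef_rot: [-3.141, 0.001, 0.371]
wrist_force: [1.6, 0.6, -0.5]
eef_pos: [583.2, 15.5, 234.6]
eef_rot: [3.141, 0.002, -0.232]
wrist_force: [-0.6, 0.1, -1.7]
eef_pos: [582.9, 14.5, 163.3]
eef_rot: [3.141, 0.003, -0.228]
wrist_force: [-0.2, 0.3, -1.3]
q [-0.04  0.41  1.47 -0.    1.26  1.76] pos [582.9  14.5 163.3] F [-0.2  0.3 -1.3] yaw -13.1
d [ 1.2  0.3 -0.7] rv [ 0.001  0.003 -0.001]
```

View pics/c7.png

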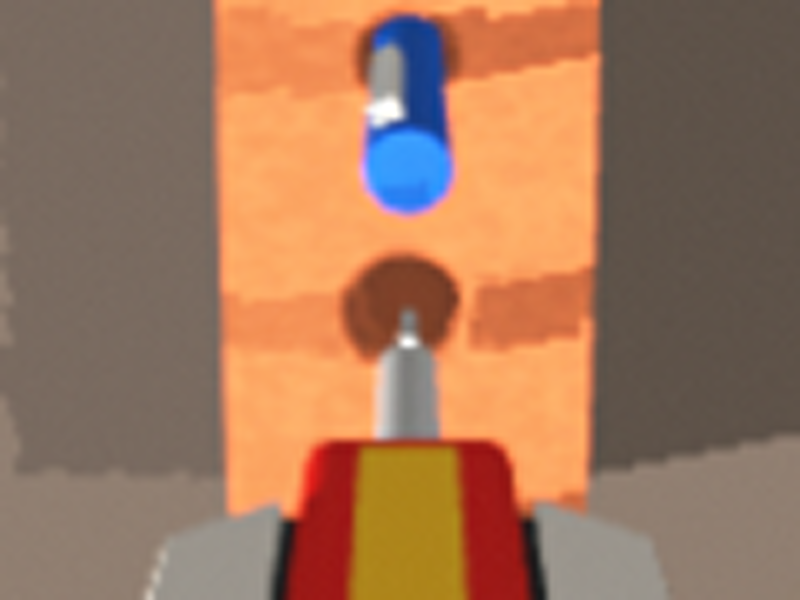

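The crop shows the hole centred at about (401,311), 118 px across, and the blade tip at (409,310).

Run:
```python
from h import *
z=np.load("pics/w7.npz"); q=R.from_euler("xyz",z["rot"]).as_matrix()
f=lambda c:(np.array([c])+.5)/(20/3)-.5+[195,145]
print(((wpix(f([401,311]),z["pos"],z["rot"],75)-z["pos"])@q).round(1),((wpix(f([409,310]),z["pos"],z["rot"],z["pos"][2]-79)-z["pos"])@q).round(1))
```

```text
[[ 2.  -0.7 88.3]] [[ 5.   0.5 79. ]]
```

```bash
python3 nudge.py '[[2,-1.2,3,0,0,0],[2,-1.2,12,0,0,0],[2,-1.2,24,0,0,0],[2,-1.2,36,0,0,0],[2,-1.2,48,0,0,0]]' | grep -E "pos|wrist"
python3 nudge.py '[[0,0,8,0,0,0],[0,0,14,0,0,0],[0,0,18,0,0,0],[0,0,20,0,0,0],[0,0,20,0,0,0]]' | grep -E "pos|rot|wrist"
```

```text
eef_pos: [585.6, 15.3, 115.4]
wrist_force: [-0.1, -0.4, -1.0]
eef_pos: [585.9, 15.3, 96.7]
eef_rot: [-3.142, -0.0, -0.228]
wrist_force: [0.1, 0.3, -0.9]
```

```bash
python3 nudge.py '[[0,0,1,0,0,0],[0,0,1.5,0,0,0],[0,0,1.5,0,0,0]]' | grep -E "pos|wrist"
python3 nudge.py '[[0,0,0.7,0,0,0],[0,0,0.7,0,0,0]]' | grep -E "pos|wrist"
```

```text
eef_pos: [585.8, 15.3, 95.3]
wrist_force: [-0.5, -0.4, -0.3]
eef_pos: [585.8, 15.2, 94.5]
wrist_force: [-0.7, 0.1, -1.3]
```

```bash
python3 nudge.py '[[0,0,0.7,0,0,0],[0,0,0.7,0,0,0]]' | grep -E "pos|wrist"
python3 nudge.py '[[0,0,0.6,0,0,0],[0,0,0.6,0,0,0]]' | grep -E "pos|wrist"
```

```text
eef_pos: [585.8, 15.3, 93.7]
wrist_force: [-0.4, 0.1, -1.2]
eef_pos: [585.8, 15.3, 93.1]
wrist_force: [0.2, -0.5, -1.4]
```

```bash
python3 nudge.py '[[0,0,0.5,0,0,0],[0,0,0.5,0,0,0]]' | grep -E "pos|wrist"
```

```text
eef_pos: [585.9, 15.2, 93.0]
wrist_force: [-1.7, -0.0, 2.8]
```

The driver is seated. I'll release it, rise straight up, and look.

```bash
python3 nudge.py '[[0,0,0,0,0,0],[0,0,0,0,0,0],[0,0,0,0,0,0],[0,0,0,0,0,0],[0,0,0,0,0,0]]' 45 | grep -E "gap|wrist"
python3 nudge.py '[[0,0,-8,0,0,0],[0,0,-30,0,0,0],[0,0,-60,0,0,0],[0,0,-100,0,0,0],[0,0,-145,0,0,0]]' | grep -E "pos|wrist"
python3 nudge.py '[[0,0,-30,0,0,0],[0,0,-60,0,0,0],[-40,0,-60,0,0,0],[-80,0,-60,0,0,0],[-80,0,-60,0,0,0]]' | grep -E "clock|pos|wrist"
python3 - <<'E'
from h import *
p,d=vision.camera("wrist")
t,_=vision.camera("top"); 
a=cv2.resize(p[:,:,::-1],(400,300)); b=cv2.resize(t[170:280,130:380,::-1],(800,352))[:300]
c=cv2.resize(vision.camera("scene")[0][:,:,::-1],(400,300))
cv2.imwrite("pics/f.png",np.vstack([np.hstack([a,c]),b]))
E
```

```text
wrist_force: [-0.6, 0.5, -0.4]
finger_gap: 44.7
eef_pos: [585.3, 15.3, 239.2]
wrist_force: [0.7, -0.1, -0.0]
clock: 27.1
eef_pos: [504.9, 34.1, 298.9]
wrist_force: [0.8, -0.2, -0.2]
```

View pics/f.png

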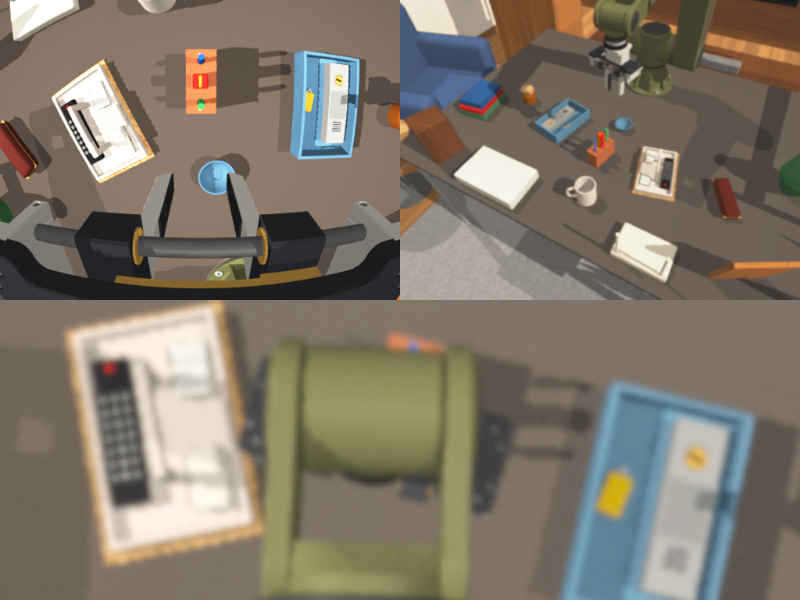

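The tray sits square on the mat with its contents in place. The driver stands upright at (201,82) in the wrist view, the screw is home, and nothing else has moved, so I'm handing the job in.

```bash
python3 -c "
from cell import manip, vision
print(manip.sign_off())"
```

```text
the job is handed in; nothing more can be done
None
```

The job is handed in at about 27 s: the tray is square on the mat with its contents in place, the screw is turned to its stop and flush, and the driver is back upright in the middle hole; sign-off returned no verdict.

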